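Centre the model turret on its display plinth

TASK

A customer has bumped the little round turret, which now stands close to the edge of its round wooden display plinth. With light taps of a fingertip low on its cast base, bring it back to the middle of the plinth and leave it standing there upright. It is top-heavy and wobbles easily: do not tip it, grip it, lift it or hit it hard, leave the plinth where it is, and do not disturb the other things on the stall.

Things in the scene. Friction and masses are not known exactly. Their poses are not given: they have to be found in the camera images.
- turret: The thing to centre: a loose pale resin model of a round watchtower with timber-framed upper storey and grey conical roof, 70 mm tall, about 40 to 85 g, top-heavy. It stands upright on the round plinth, 17 to 23 mm off its centre in any direction. Above its cast base the shaft is 20 to 23 mm in diameter, its yaw does not matter. Origin: centre of the underside; z up.
- turret_base (a point): A point on the turret's axis in its cast base, 7 mm above the underside. The base is its widest part: round, 34 mm in diameter, its side upright from 3 to 12 mm above the underside; below that it is undercut and bears only on a disc 19 mm across in the middle, so it wobbles. Pushed slowly here (2 cm/s) it slides on the wood, friction 0.5 to 0.75; a quick knock rocks it over.
- turret_eaves (a point): A point on the turret's axis at its eaves, 53 mm above the underside. The upper storey is 24 mm in diameter from 41 mm up, the eaves 25 mm; the roof tapers from here to the tip at 70 mm. Pushed up here the turret topples.
- plinth: The round turned plinth of dark wood on which the turret stands: loose but heavy (0.5 kg), 50 mm high, flat top of 88 mm diameter, foot 100 mm in diameter, waist 78 mm. Origin: centre of its underside, on the table (height 0), so its top is 50 mm above the origin; z up.
- block: Bystander: a square display plinth of dark wood, 80 x 80 mm at the foot, 70 x 70 mm above, 35 mm high, loose, with a model fir tree on it. The two plinths stand side by side, 220 mm or more apart, and either may be on the left. Origin: centre of its underside.
- tree: Bystander: a green model fir tree, 76 mm tall, 40 mm across, standing loose on the middle of the square plinth. Origin: centre of its underside.
- paint: Bystander: a white hobby paint bottle with a black cap, 25 mm in diameter, 70 mm tall, standing on the table. Origin: centre of its underside.
- cottage: Bystander: a pale timber-framed model cottage with a grey gable roof and a brick chimney, about 66 x 95 mm, 73 mm tall, standing on the table. Origin: centre of its underside.
- kit: Bystander: a flat brown carton, 70 x 100 x 35 mm, with a paper label on top, lying on the table. Origin: centre of its underside.
There are look-alikes about, which are no part of the job. Leave any green or purple look-alike of the plinth alone.

How it is judged:
At the end, for the whole second after the job is handed in: The turret stands upright (within 0.06 rad) and still on the round plinth's top, its centre within 6 mm of the plinth's centre as seen from above. The plinth stands where it was, within 10 mm (horizontal distance between turret and plinth below 0.006 m and angle between turret's own z axis and vertical below 0.06 rad and z of turret in the frame of plinth between 0.047 and 0.053 m and linear speed of turret below 0.01 m/s and angle between plinth's own z axis and vertical below 0.05 rad and distance of plinth from where it was at the start of the episode below 0.01 m); the robot touches nothing.
It fails at once if the turret is tipped by more than 0.25 rad or knocked over (angle between turret's own z axis and vertical above 0.25 rad).
It fails at once if the turret is lifted off the plinth or falls from it (z of turret in the frame of plinth above 0.058 m or z of turret in the frame of plinth below 0.042 m).
It fails at once if the turret is gripped or hit hard (more than 8 N from the fingers, or knocked along faster than 0.3 m/s) (contact force between the fingers and turret above 8 N or linear speed of turret above 0.3 m/s).
It fails at once if the plinth is shifted by more than 10 mm (distance of plinth from where it was at the start of the episode above 0.01 m).
It fails at once if a bystander is moved by more than 10 mm (distance of any of block, tree, paint, cottage, kit from where it was at the start of the episode above 0.01 m).
It also fails if it takes over 54 s, if anything falls off the work surface, if the arm or the gripper's body presses on something with over 40 N, if the wrist force passes 120 N, or if a joint passes its speed limit or range.

ROBOT

A 6-joint arm with a two-finger parallel gripper is mounted at the origin on the work surface. World frame = base frame: x ahead of the robot, y to its left, z up, the work surface at z = 0. Lengths are in m, angles in rad, forces in N, time in s.
With the tool pointing down it reaches from about 0.35 to 0.775 m from the base axis. Payload 7.3 kg.
Tool frame: the origin (TCP) lies at the very end of the fingers, on their centre line; the grasp point (between the pads) lies 19 mm behind it; z points along the fingers, x is the direction in which the jaws open and shut, and the axes are right-handed (so a half turn about z gives the same grasp; the last joint's range is limited). The gripper opens to 92 mm and grips with 3 to 60 N. Pads are 19 mm wide; open, the fingers measure 130 mm over their backs; the gripper's body (75 mm by 190 mm) begins 47 mm behind the grasp point.
Start: joints at [-1.274, 0.342, 1.524, -0, 1.275, -0.146], TCP at [0.225, -0.474, 0.227] pointing down, gripper open.
Joint ranges: [-2.53, 2.53], [-0.77, 2.02], [0.04, 2.7], [-1, 4.14], [0.28, 2.66], [-3.11, 3.11]. Speed limits (rad/s): [2.57, 2.57, 3.14, 3.14, 3.14, 3.14].

INTERFACE

Orientations are given as [roll, pitch, yaw] about the fixed x, y, z axes, in that order (R = Rz(yaw) Ry(pitch) Rx(roll)).
In Python, from cell import robot, read_camera, nets gives the robot as it stands. The module is installed in compiled form; this text tells all that it offers.
- The arm moves only by the tool carry_out, never from a script. Its arguments are lists of equal length, an entry for each row: "translation": the shift along the tool's x, y, z in m, a list of three; "turn": the turn, a rotation vector about the tool's x, y, z in rad, a list of three; "gripper": the gripper's target within -1 to 1 (shut at 1, half-way at 0, fully open at -1). A call has 1 to 10 rows; each row shifts and turns the commanded pose from where the row before left it, along the tool's axes as they then stand; what a row does not reach is not made up. A row lasts 1/10 s, in which the tool goes at most 50 mm and 8.59 degrees, less where a joint would pass 70% of its speed; a pose out of reach is approached as far as the arm can. A call with a gripper value outside its range is refused whole. The fingers move at their own pace and stop on an object; "squeeze" is the grip in N (left out, the last holds). Time passes only in rows, so rows that do not move let the fingers close. It gives the time, the measured TCP pose, the force and the opening at its end, in the units of the state.
- robot.observe(): the state, without advancing time (a new reading comes with each control period).
- read_camera(name): name is "side" or "top" or "wrist"; returns a dict with "img" (420x560x3 uint8, red, green, blue), "fx", "fy", "cx", "cy" (pixels), "world_from_camera" (4x4, takes a point from camera to world coordinates). Camera axes: x right, y down, z forward; pixel columns grow to the right and rows downward; lengths in m; the calibration is good to about 2 mm. A picture is of the moment at which its call begins. There is no depth.
- robot.hand_in(): hands the job in, once; it reports no verdict.
Trained networks look in a picture, given as the dict that the camera call returned (one of the last four; its "shot" number tells which), for a name from the list of things; names that differ only in an ending like _2 or _b are one class to them, and where a whole thing is asked for, a point or a joint stands for the part that bears it (a point fixed in the world has none). Each returns a list of dicts, best first, with "score" (0 to 1); they miss things now and then, are a little off and sometimes report something else, mostly with a low value. They report only what shows in the picture. A call takes as long as a camera call. They do not tell look-alikes from the thing itself.
- nets.regions_of(picture, name): "region" (420x560 bool, what is visible of it) and "pixel" ([column, row] in pixels, amid what is visible of it).
- nets.tip_of(picture, name): "pixel" ([column, row] in pixels: a listed point, or the origin of a listed thing).
The state is a dict: "time": time; "qpos": joint angles; "qvel": joint speeds; "joint_efforts": joint torques, N m; "tool_pos": TCP position; "tool_rot": TCP orientation; "contact_force": force on the tool from outside, world axes, zero at the start; "torque": the same for the moment, N m; "opening": finger opening in m.
Only numpy, scipy, OpenCV 4.12 (cv2) and the standard library are available. Lean on these libraries where they do the work, as an engineer would, in place of code of your own. Each camera call takes 0.05 s, during which the arm holds its last target. There are 200 camera calls.

## Working session

There is one attempt and no reset: what is moved stays moved. The work goes in short steps, Python scripts to look and compute and a tool call to move; the robot and the scene stay as the last step left them, time stands still between calls to the robot, and variables do not carry over. Pictures are saved under pics/ and viewed, about 8 in all and at most 12, crops included, and the job is handed in when it is done.

Besides the shell and the picture viewer there is one more tool, called after ">>>" as name(argument=value, ...) on one line, values as JSON. carry_out: Moves the arm, as the interface text tells. Its arguments: {"type":"object","properties":{"translation":{"type":"array","items":{"type":"array","items":{"type":"number"}}},"turn":{"type":"array","items":{"type":"array","items":{"type":"number"}}},"gripper":{"type":"array","items":{"type":"number"}},"squeeze":{"type":"number"}},"required":["translation","turn","gripper"]}

```bash
mkdir -p pics
cat > h.py <<'E'
import numpy as np, cv2
from cell import robot, read_camera, nets
from scipy.spatial.transform import Rotation as R
def ray(p,px):
    T=np.array(p["world_from_camera"]); d=T[:3,:3]@np.array([(px[0]-p["cx"])/p["fx"],(px[1]-p["cy"])/p["fy"],1.]); return T[:3,3],d
def at(p,px,z):
    o,d=ray(p,px); return (o+d*(z-o[2])/d[2]).round(4)
def proj(p,X):
    T=np.linalg.inv(p["world_from_camera"]); c=T[:3,:3]@np.array(X)+T[:3,3]; return np.array([p["fx"]*c[0]/c[2]+p["cx"],p["fy"]*c[1]/c[2]+p["cy"]])
def save(p,n): cv2.imwrite("pics/"+n,p["img"][:,:,::-1])
E
python3 - <<'E'
from h import *
s=robot.observe(); print({k:np.round(v,3) for k,v in s.items()})
Z=dict(turret=.05,turret_base=.057,turret_eaves=.103,plinth=0,block=0,tree=.035,paint=0,cottage=0,kit=0)
ims=[]
for c in("top","side"):
    p=read_camera(c); ims.append(p["img"]); T=np.array(p["world_from_camera"]); print(c,T[:3,3].round(3),T[:3,2].round(2),p["fx"])
    for n,z in Z.items():
        for r in nets.tip_of(p,n)[:3]: print(n,round(r["score"],2),np.round(r["pixel"],1),at(p,r["pixel"],z)[:2])
    save(p,c+"0.png")
E
```

```text
{'time': np.float64(0.0), 'qpos': array([-1.274,  0.343,  1.525, -0.   ,  1.275, -0.146]), 'qvel': array([ 0.   , -0.001, -0.001,  0.001,  0.002, -0.   ]), 'joint_efforts': array([ -0.   , -43.125, -24.422,   0.072,   0.056,  -0.   ]), 'tool_pos': array([ 0.225, -0.474,  0.226]), 'tool_rot': array([-3.141e+00,  2.000e-03, -1.128e+00]), 'contact_force': array([ 0.395,  0.847, -0.757]), 'torque': array([ 0.048,  0.026, -0.   ]), 'opening': np.float64(0.092)}
top [0.455 0.028 0.921] [ 0.16  0.   -0.99] 400.6057341546108
turret 0.75 [338.8 243. ] [ 0.5288 -0.1082]
turret_base 0.64 [342.3 245.2] [ 0.5232 -0.1144]
turret_eaves 0.51 [343.7 239.8] [ 0.5305 -0.1103]
turret_eaves 0.4 [341.8 244.7] [ 0.5206 -0.1058]
plinth 0.74 [408.3 233.7] [ 0.5497 -0.2772]
plinth 0.72 [272.3 285.6] [0.441  0.0397]
plinth 0.69 [339.9 252. ] [ 0.5123 -0.1174]
block 0.98 [220.7 238.9] [0.5506 0.1557]
block 0.67 [338.8 245.9] [ 0.5263 -0.1156]
block 0.62 [220.3 239.1] [0.5501 0.1567]
tree 0.78 [223.6 237.4] [0.5501 0.1444]
paint 0.58 [292.4 159.9] [ 0.7342 -0.0166]
cottage 0.92 [420.4 165.3] [ 0.7115 -0.3193]
kit 0.79 [176.1 161.1] [0.7399 0.2608]
kit 0.51 [342.7 249.2] [ 0.5185 -0.1242]
side [0.56  0.974 0.674] [ 0.03 -0.85 -0.53] 543.6528939808113
turret 0.67 [314.8 190.6] [ 0.526  -0.1053]
turret_base 0.78 [312.5 185.6] [ 0.5311 -0.1162]
turret_eaves 0.81 [313.2 165.6] [ 0.5297 -0.127 ]
turret_eaves 0.75 [314.9 185.9] [ 0.5281 -0.0335]
plinth 0.81 [309.7 177.6] [ 0.5348 -0.2588]
plinth 0.7 [358.8 247.8] [0.4371 0.048 ]
plinth 0.69 [323.7 205.6] [ 0.504  -0.1209]
block 0.65 [309.1 281.8] [0.5428 0.1589]
block 0.18 [313.6 189.5] [ 0.5261 -0.1973]
tree 0.83 [309.9 264. ] [0.5413 0.1484]
paint 0.75 [220.6 234.6] [ 0.7336 -0.0012]
cottage 0.76 [240.2 170.5] [ 0.7182 -0.2997]
cottage 0.38 [325.2 203. ] [ 0.5    -0.1327]
kit 0.67 [202.5 318.8] [0.7335 0.2616]
```

Run:
```python
import cv2,numpy as np
a=cv2.imread("pics/top0.png");b=cv2.imread("pics/side0.png")
f=lambda i,x,y,w,h,s:cv2.resize(i[y:y+h,x:x+w],None,fx=s,fy=s,interpolation=3)
r1=np.hstack([cv2.resize(a,(400,300)),cv2.resize(b,(400,300))])
r2=np.hstack([f(a,290,200,100,75,4),f(b,264,150,100,75,4)])
cv2.imwrite("pics/m0.png",np.vstack([r1,r2]))
```

```text
(no output)
```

View pics/m0.png

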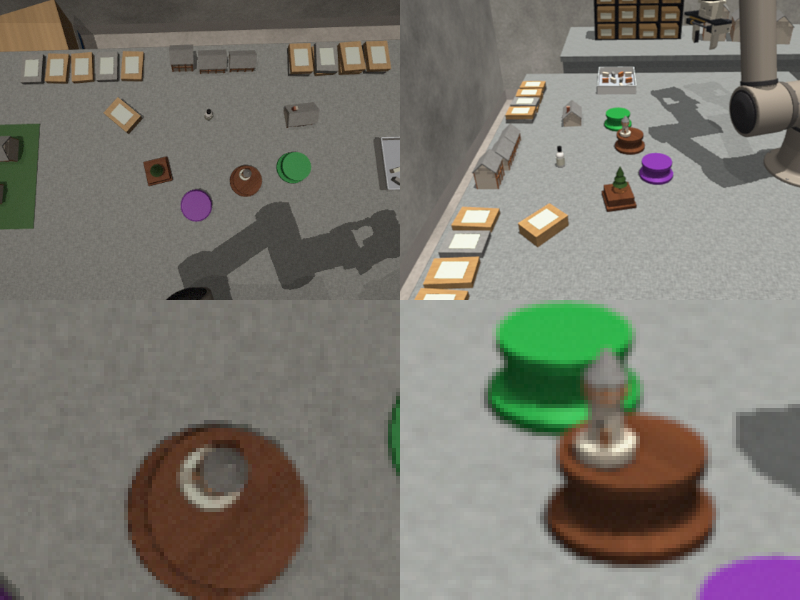

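The turret (top view, about 343,244) stands on the brown plinth (about 346,252), displaced mostly +x and slightly +y. The green (408,234) and purple (272,285) plinths are decoys. Next I'll fit both precisely.

```bash
cat >> h.py <<'E'
from scipy.optimize import minimize
S=6
def disc(m,p,cx,cy,z,r,v,off):
    a=np.linspace(0,2*np.pi,48); P=np.array([(proj(p,(cx+r*np.cos(t),cy+r*np.sin(t),z))-off+.5)*S for t in a])
    return P
def hull(m,pts,v): cv2.fillConvexPoly(m,cv2.convexHull(np.vstack(pts).astype(np.float32)).round().astype(np.int32),v)
def fit(p,x0,t0):
    """plinth and turret (x,y) from silhouettes"""
    c=proj(p,(*x0,.05)).astype(int); w=40; off=c-w
    I=p["img"][off[1]:off[1]+2*w,off[0]:off[0]+2*w].astype(np.uint8); H=cv2.cvtColor(I,cv2.COLOR_RGB2HSV)
    brown=((H[...,1]>110)&((H[...,0]<15)|(H[...,0]>170))).astype(np.float32)
    cream=((I.min(2)>150)).astype(np.float32)
    def D(xy,z,r): return disc(None,p,*xy,z,r,1,off)
    def body(xy,m,v):
        hull(m,[D(xy,.062,.0107),D(xy,.091,.0107)],v);hull(m,[D(xy,.091,.012),D(xy,.103,.0125),D(xy,.12,.0005)],v)
    def render(q):
        m=np.zeros((2*w*S,2*w*S),np.float32)
        P=q[:2];T=q[2:]
        hull(m,[D(P,.003,.05),D(P,.008,.049)],1);hull(m,[D(P,.01,.039),D(P,.04,.039)],1);hull(m,[D(P,.042,.044),D(P,.05,.044)],1)
        k=np.zeros_like(m); hull(m,[D(T,.053,.017),D(T,.062,.017)],0);hull(k,[D(T,.053,.017),D(T,.062,.017)],1)
        body(T,m,0);body(T,k,0)
        g=lambda u:cv2.resize(u,(2*w,2*w),interpolation=cv2.INTER_AREA)
        return g(m),g(k)
    G=lambda u:cv2.GaussianBlur(u,(0,0),1.)
    B,C=G(brown),G(cream)
    def cost(q):
        m,k=render(np.array(q)); return ((G(m)-B)**2).sum()+4*((G(k)-C)**2).sum()
    q0=np.r_[x0,t0]; best=min((minimize(cost,q0+d,method="Nelder-Mead",options=dict(initial_simplex=np.vstack([q0+d]+[q0+d+.004*np.eye(4)[i] for i in range(4)]),xatol=5e-5,fatol=.01)) for d in(np.zeros(4),np.array([.002,-.002,-.002,.002]))),key=lambda r:r.fun)
    m,k=render(best.x)
    vis=np.hstack([I,np.dstack([brown,m,k])*255,np.dstack([cream,k,k*0])*255]).astype(np.uint8)
    return best.x,best.fun,cv2.resize(vis[:,:,::-1],None,fx=3,fy=3,interpolation=0)
E
python3 - <<'E'
from h import *
v=[]
for c in("top","side"):
    p=read_camera(c); q,f,i=fit(p,(.508,-.119),(.5275,-.111)); v.append(i); d=q[2:]-q[:2]
    print(c,q.round(4),round(f,1),d.round(4),np.hypot(*d).round(4))
cv2.imwrite("pics/f0.png",np.vstack(v))
E
```

```text
top [ 0.51   -0.1233  0.5258 -0.1138] 162.8 [0.0159 0.0095] 0.0185
side [ 0.5105 -0.1235  0.526  -0.1202] 12805.8 [0.0155 0.0033] 0.0158
```

View pics/f0.png

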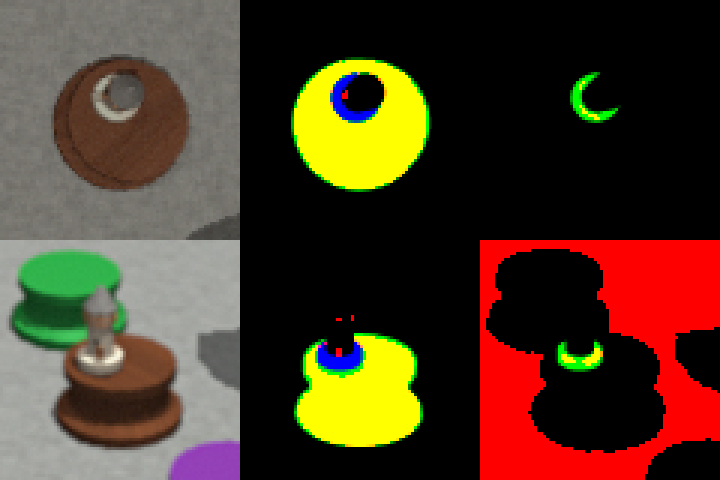

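```bash
python3 - <<'E'
s=open('h.py').read()
s=s.replace("cream=((I.min(2)>150)).astype(np.float32)","""n,lab,st,_=cv2.connectedComponentsWithStats(brown.astype(np.uint8)); brown=(lab==1+st[1:,4].argmax()).astype(np.float32)
    hm=np.zeros(brown.shape,np.float32); hull(hm,[np.argwhere(brown>0)[:,::-1]],1)
    cream=((I.min(2)>125)).astype(np.float32)*hm""")
open('h.py','w').write(s)
E
python3 - <<'E'
from h import *
v=[]
for c in("top","side"):
    p=read_camera(c); q,f,i=fit(p,(.510,-.1234),(.526,-.114)); v.append(i); d=q[2:]-q[:2]
    print(c,q.round(4),round(f,1),d.round(4),np.hypot(*d).round(4))
cv2.imwrite("pics/f1.png",np.vstack(v))
E
```

```text
top [ 0.5099 -0.1231  0.5257 -0.1145] 78.2 [0.0158 0.0086] 0.018
side [ 0.5105 -0.1229  0.5256 -0.121 ] 89.8 [0.0152 0.0019] 0.0153
```

View pics/f1.png

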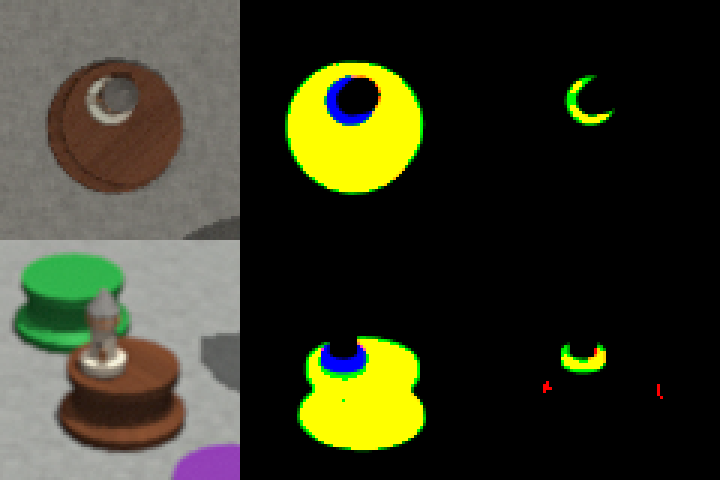

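Run:
```python
from h import *
v=[]
P=(.510,-.123)
for c,T in(("top",(.5257,-.1145)),("side",(.5257,-.1165))):
    p=read_camera(c)
    if c=="top": print(at(p,(346.9,252.75),.05),at(p,(342.4,243.4),.057),at(p,(334.5,244),.057),at(p,(342.4,252.5),.057),at(p,(342,234.2),.057))
    o=proj(p,(*P,.05)).astype(int)-[38,42]; s=8
    I=cv2.resize(p["img"][o[1]:o[1]+72,o[0]:o[0]+50+26],None,fx=s,fy=s,interpolation=cv2.INTER_CUBIC)[:,:,::-1].copy()
    for xy,z,r,col in((P,.05,.044,(0,255,255)),(P,.004,.05,(0,255,0)),(T,.062,.017,(255,0,0)),(T,.053,.017,(255,0,255)),(T,.103,.0125,(255,255,0))):
        pts=np.array([(proj(p,(xy[0]+r*np.cos(t),xy[1]+r*np.sin(t),z))-o+.5)*s for t in np.linspace(0,6.283,60)])
        cv2.polylines(I,[pts.round().astype(np.int32)],True,col,1)
    v.append(I[:576,:400] if 0 else I)
V=np.hstack([cv2.resize(i,(400,379)) for i in v]); cv2.imwrite("pics/o0.png",cv2.resize(V,(800,379*1)))
cv2.imwrite("pics/o0t.png",v[0])
```

```text
[ 0.5071 -0.1245  0.05  ] [ 0.5271 -0.1148  0.057 ] [ 0.5263 -0.0977  0.057 ] [ 0.5075 -0.1137  0.057 ] [ 0.547  -0.1151  0.057 ]
```

View pics/o0.png

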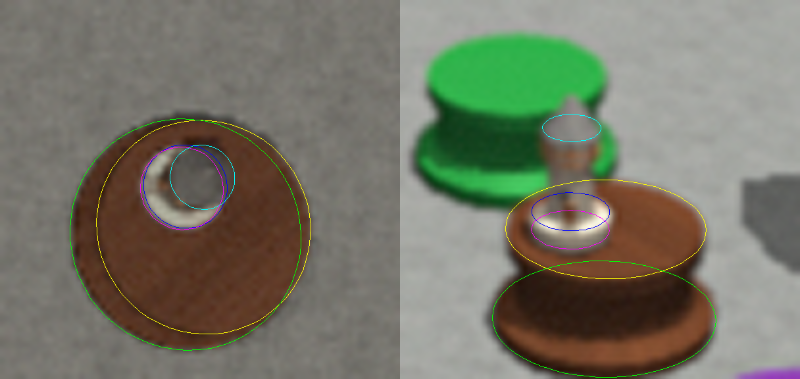

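Fits agree on both cameras: the plinth is at about (.510, -.123) and the turret at about (.526, -.1155). The push direction matches the current tool +y, so I'll go round to the far side with the gripper shut.

>>> carry_out(translation=[[-0.01,-0.02,0],[-0.01,-0.025,0],[-0.01,-0.025,0],[-0.01,-0.025,0],[-0.01,-0.025,0],[-0.01,-0.025,0],[-0.01,-0.025,0],[-0.01,-0.025,0],[-0.01,-0.025,0],[-0.01,-0.025,0]], turn=[[0,0,0],[0,0,0],[0,0,0],[0,0,0],[0,0,0],[0,0,0],[0,0,0],[0,0,0],[0,0,0],[0,0,0]], gripper=[1,1,1,1,1,1,1,1,1,1])

```text
time: 2.3
tool_pos: [0.4042, -0.2782, 0.2268]
tool_rot: [-3.141, -0.0, -1.128]
contact_force: [0.2, -0.2, -0.1]
opening: 0.0163
```

>>> carry_out(translation=[[-0.01,-0.025,0],[-0.01,-0.025,0],[-0.01,-0.025,0],[-0.01,-0.025,0],[-0.01,-0.025,0],[-0.01,-0.025,0],[-0.01,-0.025,0],[-0.01,-0.025,0],[-0.01,-0.02,0],[-0.005,-0.015,0]], turn=[[0,0,0],[0,0,0],[0,0,0],[0,0,0],[0,0,0],[0,0,0],[0,0,0],[0,0,0],[0,0,0],[0,0,0]], gripper=[1,1,1,1,1,1,1,1,1,1])

```text
time: 3.3
tool_pos: [0.5758, -0.0912, 0.2266]
tool_rot: [3.142, 0.0, -1.127]
contact_force: [-0.3, -0.6, 0.2]
opening: 0.0004
```

>>> carry_out(translation=[[0,0,0],[0,0,0],[0,0,0],[0,0,0],[0,0,0],[0,0,0],[0,0,0],[0,0,0],[0,0,0],[0,0,0]], turn=[[-0.03,0,0],[-0.03,0,0],[-0.03,0,0],[-0.03,0,0],[-0.03,0,0],[-0.03,0,0],[-0.03,0,0],[0,0,0],[0,0,0],[0,0,0]], gripper=[1,1,1,1,1,1,1,1,1,1])

```text
time: 4.3
tool_pos: [0.575, -0.0927, 0.2268]
tool_rot: [2.932, -0.0, -1.128]
contact_force: [-0.1, -0.2, -0.4]
opening: 0.0003
```

>>> carry_out(translation=[[0,-0.0042,0.0196],[0,-0.0042,0.0196],[0,-0.0042,0.0196],[0,-0.0042,0.0196],[0,-0.0042,0.0196],[0,-0.0042,0.0196],[0,-0.0042,0.0196],[0,-0.0042,0.0196],[0,-0.0023,0.011],[0,0,0]], turn=[[0,0,0],[0,0,0],[0,0,0],[0,0,0],[0,0,0],[0,0,0],[0,0,0],[0,0,0],[0,0,0],[0,0,0]], gripper=[1,1,1,1,1,1,1,1,1,1])

```text
time: 5.3
tool_pos: [0.5743, -0.0924, 0.0539]
tool_rot: [2.93, 0.002, -1.128]
contact_force: [-0.1, -0.6, -0.0]
opening: -0.0
```

Run:
```python
from h import *
v=[]
for c in("top","side"):
    p=read_camera(c); o=proj(p,(.53,-.11,.06)).astype(int)-[50,45]
    v.append(cv2.resize(p["img"][o[1]:o[1]+90,o[0]:o[0]+100],None,fx=4,fy=4,interpolation=2))
cv2.imwrite("pics/a1.png",np.hstack(v)[:,:,::-1]); print(robot.observe()["tool_pos"].round(4))
```

```text
[ 0.5756 -0.0927  0.0558]
```

View pics/a1.png

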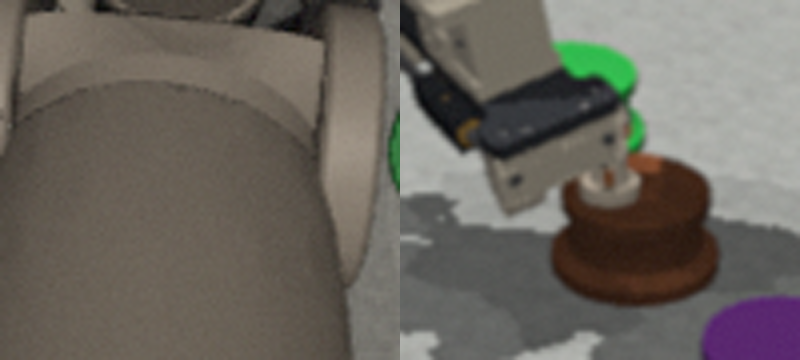

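>>> carry_out(translation=[[0,0.004,0.00085],[0,0.004,0.00085],[0,0.004,0.00085],[0,0.004,0.00085],[0,0.003,0.00064],[0,0.001,0.00021],[0,0.001,0.00021],[0,0.001,0.00021],[0,0.001,0.00021],[0,0.001,0.00021]], turn=[[0,0,0],[0,0,0],[0,0,0],[0,0,0],[0,0,0],[0,0,0],[0,0,0],[0,0,0],[0,0,0],[0,0,0]], gripper=[1,1,1,1,1,1,1,1,1,1])

```text
time: 6.4
tool_pos: [0.5531, -0.103, 0.0551]
tool_rot: [2.932, -0.0, -1.128]
contact_force: [-0.6, 0.5, -0.0]
opening: 0.0
```

>>> carry_out(translation=[[0,0.001,0.00021],[0,0.001,0.00021],[0,0.001,0.00021],[0,0.001,0.00021],[0,0.001,0.00021],[0,0.001,0.00021],[0,0.001,0.00021],[0,0.001,0.00021],[0,0.001,0.00021],[0,0.001,0.00021]], turn=[[0,0,0],[0,0,0],[0,0,0],[0,0,0],[0,0,0],[0,0,0],[0,0,0],[0,0,0],[0,0,0],[0,0,0]], gripper=[1,1,1,1,1,1,1,1,1,1])

```text
time: 7.4
tool_pos: [0.5437, -0.1074, 0.0552]
tool_rot: [2.932, -0.0, -1.128]
contact_force: [0.5, 0.2, 0.9]
opening: 0.0005
```

Run:
```python
from h import *
v=[]
for c in("side","wrist"):
    p=read_camera(c); o=proj(p,(.53,-.11,.06)).astype(int)-[50,45]
    v.append(cv2.resize(p["img"][o[1]:o[1]+90,o[0]:o[0]+100],(400,360),interpolation=2) if c=="side" else cv2.resize(p["img"],(480,360)))
    if c=="side":
        for n,z in(("turret_base",.057),("turret_eaves",.103)):
            for r in nets.tip_of(p,n)[:2]: print(n,round(r["score"],2),at(p,r["pixel"],z)[:2])
cv2.imwrite("pics/a2.png",cv2.resize(np.hstack(v)[:,:,::-1],(800,327))); print(robot.observe()["tool_pos"].round(4))
```

```text
turret_base 0.68 [ 0.5208 -0.1307]
[ 0.5438 -0.1074  0.0552]
```

View pics/a2.png

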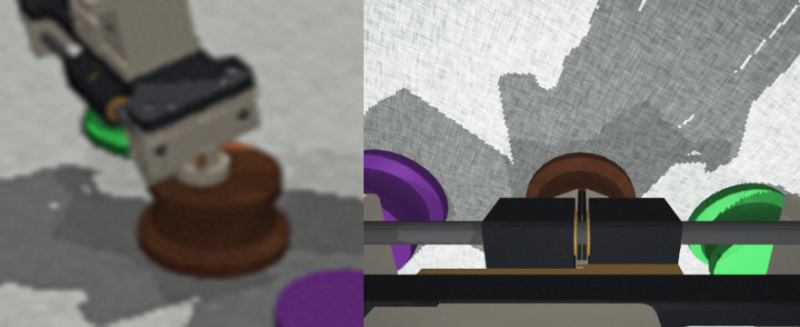

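>>> carry_out(translation=[[0,0.001,0.00021],[0,0.001,0.00021],[0,0.001,0.00021],[0,0.001,0.00021],[0,0.001,0.00021],[0,0.001,0.00021],[0,0.001,0.00021],[0,0.001,0.00021],[0,0.001,0.00021],[0,0.001,0.00021]], turn=[[0,0,0],[0,0,0],[0,0,0],[0,0,0],[0,0,0],[0,0,0],[0,0,0],[0,0,0],[0,0,0],[0,0,0]], gripper=[1,1,1,1,1,1,1,1,1,1])

```text
time: 8.6
tool_pos: [0.5345, -0.1118, 0.0552]
tool_rot: [2.932, -0.0, -1.128]
contact_force: [0.3, -0.5, -0.3]
opening: 0.0003
```

>>> carry_out(translation=[[0,-0.002,-0.0004],[0,-0.01,-0.002],[0,-0.015,-0.003],[0,-0.015,-0.003],[0,-0.015,-0.003],[0,-0.01,-0.02],[0,0,-0.03],[0,0,-0.03],[0,0,-0.03],[0,0,-0.03]], turn=[[0,0,0],[0,0,0],[0,0,0],[0,0,0],[0,0,0],[0,0,0],[0,0,0],[0,0,0],[0,0,0],[0,0,0]], gripper=[1,1,1,1,1,1,1,1,1,1])

```text
time: 9.6
tool_pos: [0.623, -0.0694, 0.1905]
tool_rot: [2.932, -0.0, -1.128]
contact_force: [0.8, -0.7, -0.6]
opening: 0.0006
```

>>> carry_out(translation=[[-0.04,0,0],[-0.04,0,0],[-0.04,0,0],[-0.04,0,0],[-0.04,0,0],[0,0,0]], turn=[[0,0,0],[0,0,0],[0,0,0],[0,0,0],[0,0,0],[0,0,0]], gripper=[1,1,1,1,1,1])

```text
time: 10.2
tool_pos: [0.535, 0.1152, 0.1897]
tool_rot: [2.932, 0.002, -1.123]
contact_force: [-0.2, -0.6, 0.4]
opening: 0.0004
```

```bash
cat > m.py <<'E'
from h import *
import sys
v=[];P=(.510,-.123);T0=np.array(eval(sys.argv[2]))
for c in("top","side"):
    p=read_camera(c); q,f,_=fit(p,P,T0); d=q[2:]-q[:2]
    print(c,q.round(4),round(f,1),d.round(4),np.hypot(*d).round(4))
    for n,z in(("turret_base",.057),("turret_eaves",.103)):
        for r in nets.tip_of(p,n)[:2]: print(n,round(r["score"],2),at(p,r["pixel"],z)[:2])
    o=proj(p,(*P,.05)).astype(int)-[38,42]; s=8
    I=cv2.resize(p["img"][o[1]:o[1]+72,o[0]:o[0]+76],None,fx=s,fy=s,interpolation=2)[:,:,::-1].copy()
    for xy,z,r,col in((q[:2],.05,.044,(0,255,255)),(q[:2],.004,.05,(0,255,0)),(q[2:],.062,.017,(255,0,0)),(q[2:],.053,.017,(255,0,255))):
        pts=np.array([(proj(p,(xy[0]+r*np.cos(t),xy[1]+r*np.sin(t),z))-o+.5)*s for t in np.linspace(0,6.283,60)])
        cv2.polylines(I,[pts.round().astype(np.int32)],True,col,1)
    v.append(cv2.resize(I,(400,379)))
cv2.imwrite("pics/"+sys.argv[1],np.hstack(v)); print(robot.observe()["tool_pos"].round(4),robot.observe()["time"])
E
python3 m.py b1.png "(.511,-.122)"
```

```text
top [ 0.51   -0.1233  0.5095 -0.1232] 70.5 [-0.0004  0.0001] 0.0004
turret_base 0.79 [ 0.4996 -0.119 ]
turret_base 0.68 [ 0.5134 -0.1108]
turret_eaves 0.78 [ 0.5136 -0.1213]
side [ 0.5098 -0.1221  0.5096 -0.129 ] 143.5 [-0.0001 -0.007 ] 0.007
turret_base 0.62 [ 0.5168 -0.1245]
turret_eaves 0.65 [ 0.5133 -0.1373]
[0.5373 0.1096 0.1891] 10.5
```

View pics/b1.png

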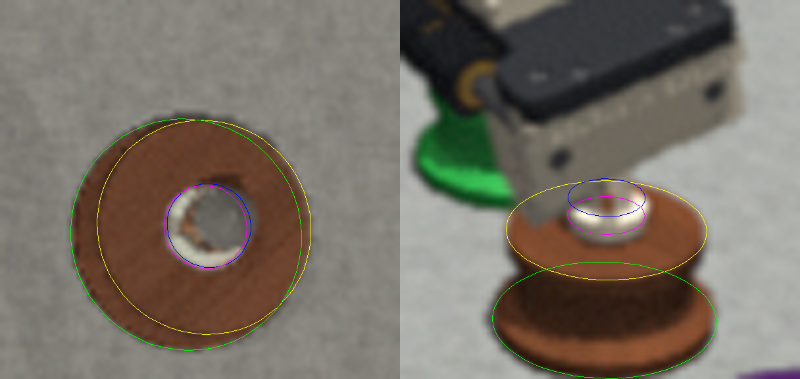

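Top view: the turret base is centred in the plinth disc to within about 1 mm. The side fit was spoiled because the gripper blocks the view. I'll move the arm clear and recheck.

>>> carry_out(translation=[[0,0,-0.02],[0,-0.01,-0.03],[0,0,-0.03],[-0.02,0,-0.03],[-0.04,0,-0.02],[-0.04,0,0],[-0.04,0,0],[-0.02,0,0],[0,0,0],[0,0,0]], turn=[[0,0,0],[0,0,0],[0,0,0],[0,0,0],[0,0,0],[0,0,0],[0,0,0],[0,0,0],[0,0,0],[0,0,0]], gripper=[1,1,1,1,1,1,1,1,1,1])

```text
time: 11.5
tool_pos: [0.502, 0.2702, 0.3141]
tool_rot: [2.931, -0.001, -1.128]
contact_force: [0.3, -1.0, -0.6]
opening: 0.0003
```

```bash
python3 m.py b2.png "(.510,-.123)"
```

```text
top [ 0.5099 -0.1231  0.5095 -0.1232] 73.8 [-0.0004 -0.0001] 0.0004
turret_base 0.73 [ 0.5044 -0.1184]
side [ 0.5101 -0.1229  0.5089 -0.1301] 97.2 [-0.0012 -0.0072] 0.0073
turret_base 0.82 [ 0.5152 -0.125 ]
turret_base 0.74 [0.546  0.2325]
turret_eaves 0.69 [ 0.5081 -0.1347]
turret_eaves 0.35 [0.6995 0.1482]
[0.5019 0.27   0.3143] 11.8
```

View pics/b2.png

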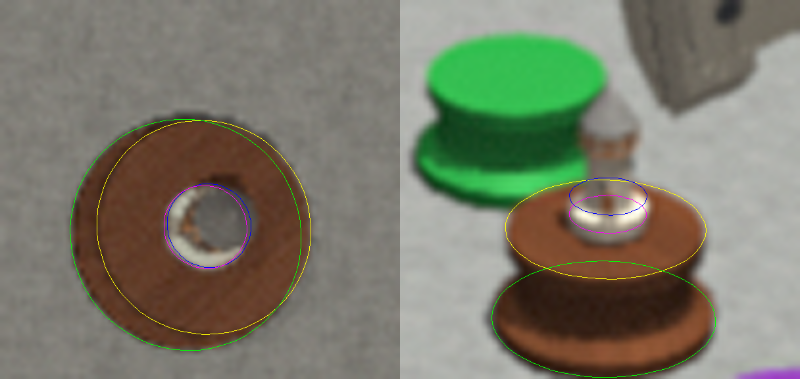

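Run:
```python
from h import *
Z=dict(block=0,tree=.035,paint=0,cottage=0,kit=0); p=read_camera("side")
for n,z in Z.items(): print(n,[at(p,r["pixel"],z)[:2] for r in nets.tip_of(p,n)[:1]])
print(robot.hand_in())
```

```text
block [array([0.55  , 0.1532])]
tree [array([0.5447, 0.1447])]
paint [array([0.7266, 0.0008])]
cottage [array([ 0.7165, -0.3077])]
kit [array([0.7335, 0.2701])]
the job is handed in; nothing more can be done
None
```

I slid the turret back to the middle of the plinth and handed the job in. I made one slow push (about 1 cm/s) with the shut, slightly tilted fingertips, about 7 mm up its base. Then I moved the arm well clear.

**Final position:** the top-camera fit puts the turret 0.4 mm from the plinth's centre. It started about 18 mm off.

**Plinth and turret:** the plinth did not move, to within about 0.5 mm. The turret stands upright in both views.

**Check that disagreed:** the automatic side-camera fit gave a 7 mm offset, which would be over the 6 mm limit. Its drawn base outline sat visibly above the real base in the picture, so I did not trust it. Reading that picture by hand gave about 2 mm. The networks' turret-base estimates scattered by 5–8 mm and were not used.

**Other things on the stall:** the side-camera network readings of their positions changed by 4–9 mm. That is about its usual scatter, and the arm registered no contact with any of them.

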